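# Load the centrifuge in balanced pairs

### The job

Load the open centrifuge for a balanced spin: stand the two tall blue-capped tubes in rotor buckets directly opposite each other, and the two shorter red-capped tubes in the other two buckets, each tube upright and right down on the floor of its bucket. The two yellow-capped tubes are not for this run: leave them standing where they are on the pad, and do not tip any tube over.

Things in the scene. Friction and masses are not known exactly. Their poses are not given: they have to be found in the camera images.
- blue_1: plastic sample tube with a dark blue ribbed screw cap, 100 mm tall; white round body 26 mm in diameter, flat base; cap 30 mm in diameter, the top 22 mm. Loose, upright on the white pad (top 2 mm above the bench); about 45 g. Origin: centre of its underside, z up. The six tubes stand at least 80 mm apart (centres), in no fixed order.
- blue_2: plastic sample tube with a dark blue ribbed screw cap, 100 mm tall; white round body 26 mm in diameter, flat base; cap 30 mm in diameter, the top 22 mm. Loose, upright on the white pad (top 2 mm above the bench); about 45 g. Origin: centre of its underside, z up. The six tubes stand at least 80 mm apart (centres), in no fixed order.
- red_1: plastic sample tube with a red ribbed screw cap, 85 mm tall; white round body 26 mm in diameter, flat base; cap 30 mm in diameter, the top 22 mm. Loose, upright on the white pad (top 2 mm above the bench); about 34 g. Origin: centre of its underside, z up. The six tubes stand at least 80 mm apart (centres), in no fixed order.
- red_2: plastic sample tube with a red ribbed screw cap, 85 mm tall; white round body 26 mm in diameter, flat base; cap 30 mm in diameter, the top 22 mm. Loose, upright on the white pad (top 2 mm above the bench); about 34 g. Origin: centre of its underside, z up. The six tubes stand at least 80 mm apart (centres), in no fixed order.
- yellow_1: plastic sample tube with a yellow ribbed screw cap, 100 mm tall; white round body 26 mm in diameter, flat base; cap 30 mm in diameter, the top 22 mm. Loose, upright on the white pad (top 2 mm above the bench); about 45 g. Origin: centre of its underside, z up. Not for this run: it stays where it stands.
- yellow_2: plastic sample tube with a yellow ribbed screw cap, 85 mm tall; white round body 26 mm in diameter, flat base; cap 30 mm in diameter, the top 22 mm. Loose, upright on the white pad (top 2 mm above the bench); about 34 g. Origin: centre of its underside, z up. Not for this run: it stays where it stands.
- bucket_a: one of the rotor's four alike aluminium buckets (c opposite a, d opposite b); any may take any tube. Round, open, 55 mm high, 58 mm outside at the mouth; inside 52 mm wide at the mouth, 41 at 34 mm up, 39 at the flat floor, which is 4 mm above the underside. Origin: centre of the underside, z up, x outward from the rotor's axis. Mouth at z about 0.153.
- bucket_b: one of the rotor's four alike aluminium buckets (c opposite a, d opposite b); any may take any tube. Same size and axes as a. The four sit 90 degrees apart, 88 mm from the rotor's axis: opposite ones 176 mm apart, neighbours 124 mm. The rotor stays where it is but turns stiffly if pushed (about 2 N at a bucket). A black nut on its axis stands 10 mm above the mouths.
- bucket_c: one of the rotor's four alike aluminium buckets (c opposite a, d opposite b); any may take any tube. Same size and axes as a. The buckets hang in the centrifuge's round chamber (300 mm wide) under a white deck 350 mm square whose top is at z = 0.160. Loaded tubes stand up to z = 0.205.
- bucket_d: one of the rotor's four alike aluminium buckets (c opposite a, d opposite b); any may take any tube. Same size and axes as a. The centrifuge's lid with clear window is fixed open on the side away from the pad (-y): it begins about 175 mm from the rotor's axis, leans back and reaches z of about 0.49.
Not all that is in view belongs to the job. Leave any turquoise look-alike of the red_1 alone. Leave any green look-alike of the red_2 alone.

How it is judged (in metres and radians):
At the end, for the whole second after the job is handed in: Blue and red tubes stand one per bucket: base within 12 mm of the bucket's axis and under 12 mm above its underside, lean under 0.2 rad, at rest. Both blue are opposite each other, so are both red (over 147 mm apart). Yellow tubes within 30 mm of their starts. Rotor at rest (((horizontal distance between blue_1 and bucket_a below 0.012 m and z of blue_1 in the frame of bucket_a below 0.012 m) or (horizontal distance between blue_1 and bucket_b below 0.012 m and z of blue_1 in the frame of bucket_b below 0.012 m) or (horizontal distance between blue_1 and bucket_c below 0.012 m and z of blue_1 in the frame of bucket_c below 0.012 m) or (horizontal distance between blue_1 and bucket_d below 0.012 m and z of blue_1 in the frame of bucket_d below 0.012 m)) and angle between each of blue_1, blue_2, red_1, red_2's own z axis and vertical below 0.2 rad and linear speed of each of blue_1, blue_2, red_1, red_2, bucket_a below 0.03 m/s and ((horizontal distance between blue_2 and bucket_a below 0.012 m and z of blue_2 in the frame of bucket_a below 0.012 m) or (horizontal distance between blue_2 and bucket_b below 0.012 m and z of blue_2 in the frame of bucket_b below 0.012 m) or (horizontal distance between blue_2 and bucket_c below 0.012 m and z of blue_2 in the frame of bucket_c below 0.012 m) or (horizontal distance between blue_2 and bucket_d below 0.012 m and z of blue_2 in the frame of bucket_d below 0.012 m)) and ((horizontal distance between red_1 and bucket_a below 0.012 m and z of red_1 in the frame of bucket_a below 0.012 m) or (horizontal distance between red_1 and bucket_b below 0.012 m and z of red_1 in the frame of bucket_b below 0.012 m) or (horizontal distance between red_1 and bucket_c below 0.012 m and z of red_1 in the frame of bucket_c below 0.012 m) or (horizontal distance between red_1 and bucket_d below 0.012 m and z of red_1 in the frame of bucket_d below 0.012 m)) and ((horizontal distance between red_2 and bucket_a below 0.012 m and z of red_2 in the frame of bucket_a below 0.012 m) or (horizontal distance between red_2 and bucket_b below 0.012 m and z of red_2 in the frame of bucket_b below 0.012 m) or (horizontal distance between red_2 and bucket_c below 0.012 m and z of red_2 in the frame of bucket_c below 0.012 m) or (horizontal distance between red_2 and bucket_d below 0.012 m and z of red_2 in the frame of bucket_d below 0.012 m)) and horizontal distance between blue_1 and blue_2 above 0.147 m and horizontal distance between red_1 and red_2 above 0.147 m and distance of each of yellow_1, yellow_2 from where it was at the start of the episode below 0.03 m); the robot touches nothing.
It fails at once if a yellow-capped tube is moved 30 mm or more (distance of any of yellow_1, yellow_2 from where it was at the start of the episode above 0.03 m).
It fails at once if a tube is tipped over (more than 0.9 rad from upright) (angle between any of blue_1, blue_2, red_1, red_2, yellow_1, yellow_2's own z axis and vertical above 0.9 rad).
It also fails if it takes over 115 s, if anything falls off the work surface, if the arm or the gripper's body presses on something with over 40 N, if the wrist force passes 120 N, or if a joint passes its speed limit or range.

### The arm

A 7-joint arm with a two-finger parallel gripper is mounted at the origin on the work surface. World frame = base frame: x ahead of the robot, y to its left, z up, the work surface at z = 0. Lengths are in mm, angles in rad, forces in N, time in s.
With the tool pointing down it reaches from about 400 to 875 mm from the base axis. Payload 4.4 kg.
Tool frame: the origin (TCP) lies at the very end of the fingers, on their centre line; the grasp point (between the pads) lies 19 mm behind it; z points along the fingers, y is the direction in which the jaws open and shut (so a half turn about z gives the same grasp; the last joint's range is limited). The gripper opens to 85 mm and grips with 20 to 120 N. Pads are 22 mm wide; open, the fingers measure 114 mm over their backs; the gripper's body (76 mm by 85 mm) begins 54 mm behind the grasp point. The pads swing forward as they close: fully open they stand 13 mm farther back than shut.
Start: joints at [1.043, 0.628, 0.038, 1.517, -0.027, 0.996, -0.02], TCP at [289.642, -581.915, 231.313] pointing down, gripper open.
Joint ranges: [-3.06, 3.06], [-0.37, 2.12], [-1.25, 1.32], [0.18, 2.47], [-1.1, 4.24], [0.23, 1.98], [-2.94, 2.94]. Speed limits (rad/s): [2.57, 2.57, 3.14, 3.14, 3.14, 3.14, 3.14].

### API

Orientations are given as [roll, pitch, yaw] about the fixed x, y, z axes, in that order (R = Rz(yaw) Ry(pitch) Rx(roll)).
In Python, from cell import ctrl, eyes gives the robot as it stands.
- The arm moves only by the tool move_arm, never from a script. Its argument "increments" is a list of rows, each a list of 6 numbers: the shift along the tool's x, y, z in cm, then the turn, a rotation vector about the tool's x, y, z in degrees. In form: [[x, y, z, wx, wy, wz], ...]. A call has 1 to 20 rows; each row is the pose to reach, as a shift and turn from the pose commanded when the call began, along the tool's axes at that moment; what a row does not reach only later rows make up. A row lasts 1/10 s, in which the tool goes at most 50 mm and 8.59 degrees, less where a joint would pass 70% of its speed; a pose out of reach is approached as far as the arm can. A call with a gripper value outside its range is refused whole. "grip" is the opening, from -1 (shut) to 1 (fully open), set as the call begins (left out, the last holds). The fingers move at their own pace and stop on an object; the grip force is fixed at half the most. Time passes only in rows, so rows that repeat a pose let the fingers close. It gives the time, the measured TCP pose, the force and the opening at its end, in the units of the state.
- ctrl.read_state(): the state, without advancing time (a new reading comes with each control period).
- eyes.get_image(name): name is "scene" or "top"; returns the picture (384x512x3 uint8, red, green, blue); there is no depth.
- eyes.calibration(name): a dict with "fx", "fy", "cx", "cy" (pixels), "pose" (4x4, takes a point from camera to world coordinates). Camera axes: x right, y up, looking along -z (the intrinsics and any distortion apply to the point x, -y, -z); pixel columns grow to the right and rows downward; lengths in mm; the calibration is good to about 2 mm. A picture is of the moment at which its call begins. calibration takes no time and is no camera call.
- ctrl.finish_job(): hands the job in, once; it reports no verdict.
The state is a dict: "clock": time; "qpos": joint angles; "qd": joint speeds; "tau": joint torques, N m; "eef_pos": TCP position; "tool_rot": TCP orientation; "force": force on the tool from outside, world axes, zero at the start; "torque": the same for the moment, N m; "width": finger opening in mm.
Only numpy, scipy, OpenCV 4.12 (cv2) and the standard library are available. Lean on these libraries where they do the work, as an engineer would, in place of code of your own. Each camera call takes 0.05 s, during which the arm holds its last target. There are 200 camera calls.

## Working session

There is one attempt and no reset: what is moved stays moved. The work goes in short steps, Python scripts to look and compute and a tool call to move; the robot and the scene stay as the last step left them, time stands still between calls to the robot, and variables do not carry over. Pictures are saved under pics/ and viewed, about 12 in all and at most 16, crops included, and the job is handed in when it is done.

Besides the shell and the picture viewer there is one more tool, called in YAML: its name, and indented under it one key for each argument. move_arm: Moves the arm, as the interface text tells. Its arguments: {"type":"object","properties":{"increments":{"type":"array","items":{"type":"array","items":{"type":"number"}}},"grip":{"type":"number"}},"required":["increments"]}

```bash
mkdir -p pics; python3 - <<'E'
from cell import ctrl, eyes
import cv2, numpy as np
for n in ["scene","top"]:
    im=eyes.get_image(n); cv2.imwrite(f"pics/{n}0.png",im[:,:,::-1]); c=eyes.calibration(n); print(n,{k:(np.round(v,3).tolist()) for k,v in c.items()})
s=ctrl.read_state(); print({k:np.round(v,3).tolist() for k,v in s.items()})
E
```

```text
scene {'fx': 436.153, 'fy': 436.153, 'cx': 254.439, 'cy': 198.364, 'pose': [[-0.099, -0.821, 0.562, 1180.232], [0.995, -0.08, 0.059, 115.258], [-0.004, 0.565, 0.825, 999.292], [0.0, 0.0, 0.0, 1.0]]}
top {'fx': 420.491, 'fy': 420.491, 'cx': 256.068, 'cy': 190.514, 'pose': [[0.027, 0.99, -0.139, 382.954], [-0.999, 0.031, 0.021, 68.934], [0.025, 0.138, 0.99, 1175.464], [0.0, 0.0, 0.0, 1.0]]}
{'clock': 0.1, 'qpos': [1.043, 0.629, 0.038, 1.518, -0.027, 0.996, -0.02], 'qd': [0.001, -0.001, 0.001, -0.003, 0.001, -0.001, -0.0], 'tau': [0.003, -56.453, 1.231, -19.398, 0.011, 0.006, 0.0], 'eef_pos': [289.358, -581.388, 230.47], 'tool_rot': [-3.14, 0.0, 0.462], 'force': [0.319, -0.454, 0.086], 'torque': [0.0, 0.049, -0.011], 'width': 85.681}
```

View pics/scene0.png

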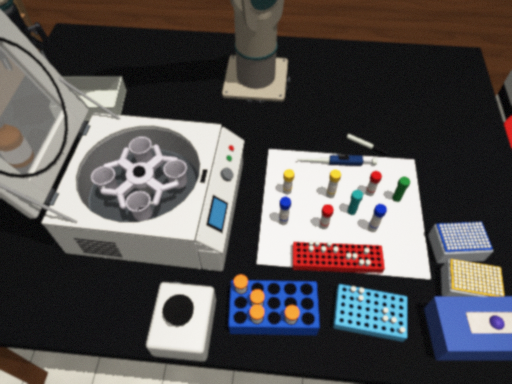

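View pics/top0.png

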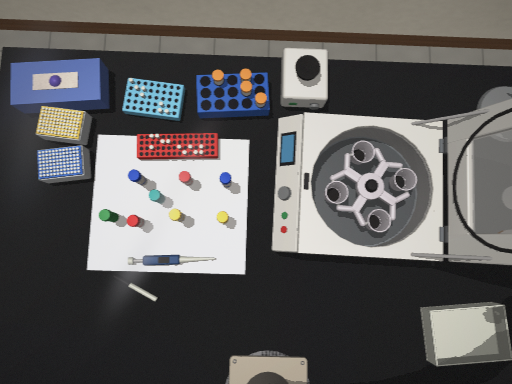

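Scene view: pad with tubes, with blue caps at about (285,203) and (379,211), reds (327,210) and (375,176), yellows (289,175) and (335,176). Turquoise and green look-alikes are at (356,200) and (400,187). In the top view the rotor is at about (371,185), with buckets at (363,151), (405,180), (378,220), (337,192).

```bash
cat > h.py <<'E'
import numpy as np, cv2
from cell import ctrl, eyes
def ray(c,u,v):
    P=np.array(c["pose"]); d=P[:3,:3]@np.array([(u-c["cx"])/c["fx"],-(v-c["cy"])/c["fy"],-1]); return P[:3,3],d
def onz(c,u,v,z):
    o,d=ray(c,u,v); return o+d*(z-o[2])/d[2]
def proj(c,p):
    P=np.array(c["pose"]); q=P[:3,:3].T@(np.array(p,float)-P[:3,3]); return c["cx"]+c["fx"]*q[0]/-q[2], c["cy"]-c["fy"]*q[1]/-q[2]
def tri(c1,p1,c2,p2):
    (o1,d1),(o2,d2)=ray(c1,*p1),ray(c2,*p2)
    t=np.linalg.lstsq(np.c_[d1,-d2],o2-o1,rcond=None)[0]
    a,b=o1+t[0]*d1,o2+t[1]*d2; return (a+b)/2,np.linalg.norm(a-b)
HUE={"blue":(105,130),"red":(-6,6),"yellow":(18,32)}
def blobs(im,col,smin=110,vmin=70):
    h=cv2.cvtColor(im,cv2.COLOR_RGB2HSV).astype(int); lo,hi=HUE[col]
    H=h[...,0]; H=np.where(H>170,H-180,H) if lo<0 else H
    m=((H>=lo)&(H<=hi)&(h[...,1]>smin)&(h[...,2]>vmin)).astype(np.uint8)
    n,l,s,c=cv2.connectedComponentsWithStats(m); return [(np.round(c[i],1).tolist(),int(s[i,4])) for i in range(1,n) if 25<s[i,4]<400]
E
python3 - <<'E'
from h import *
T,S=eyes.calibration("top"),eyes.calibration("scene")
t=cv2.imread("pics/top0.png")[:,:,::-1]; s=cv2.imread("pics/scene0.png")[:,:,::-1]
for col in HUE:
    bt=blobs(t,col,90); bs=blobs(s,col,90)
    print(col,len(bt),len(bs))
    for p,a in bt:
        if not(90<p[0]<250 and 135<p[1]<270):continue
        for q,b in bs:
            X,e=tri(T,p,S,q)
            if e<8 and 50<X[2]<115: print("  ",p,a,q,b,X.round(),round(e,1))
cr=cv2.resize(t[110:270,290:460],None,fx=3.5,fy=3.5,interpolation=cv2.INTER_CUBIC); cv2.imwrite("pics/rot.png",cr[:,:,::-1])
for p in [(363,151),(405,180),(378,220),(337,192),(371,185)]: print(onz(T,*p,153).round())
E
```

```text
blue 6 5
   [134.1, 175.5] 120 [379.9, 210.0] 130 [565. 364.  89.] 1.2
   [225.1, 177.7] 107 [284.9, 202.9] 119 [567. 128.  89.] 0.4
red 3 3
   [184.0, 176.0] 98 [327.1, 210.4] 129 [570. 236.  76.] 2.4
   [132.9, 220.4] 122 [375.3, 176.7] 119 [449. 363.  73.] 1.9
yellow 2 4
   [174.8, 214.4] 111 [334.7, 175.6] 122 [467. 253.  87.] 1.4
   [222.2, 216.8] 108 [288.4, 175.0] 114 [465. 132.  73.] 0.8
[ 635. -218.  153.]
[ 564. -322.  153.]
[ 463. -253.  153.]
[ 529. -152.  153.]
[ 549. -237.  153.]
```

View pics/rot.png

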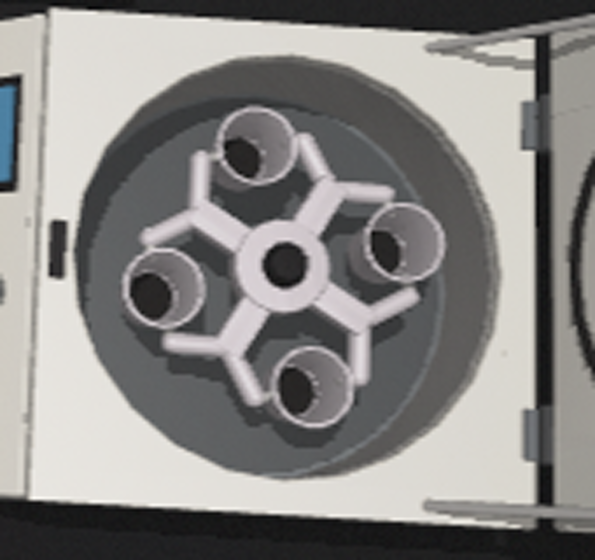

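Rotor crop: bucket mouths at crop pixels (256,145), (404,243), (312,387) and (164,288), with the nut at (285,264). Cap heights from triangulation match the spec (about 91 and 76), so the positions are sound.

```bash
python3 - <<'E'
from h import *
T,S=eyes.calibration("top"),eyes.calibration("scene")
B=np.array([onz(T,290+(u+.5)/3.5-.5,110+(v+.5)/3.5-.5,153)[:2] for u,v in [(256,145),(404,243),(312,387),(164,288)]])
c=B.mean(0); print(B.round(),c.round(),np.linalg.norm(B-c,axis=1).round(1),np.degrees(np.arctan2(*(B-c).T[::-1])).round(1))
print("lidcorner",onz(T,443,255,160).round(),onz(T,443,113,160).round(),"box",[onz(T,*p,80).round() for p in [(423,308),(505,303),(432,364)]])
print("green,turq",onz(T,105,215,76).round(),onz(T,155,195,76).round(),"rack",onz(T,137,158,30).round(),onz(T,218,158,30).round())
print("TCP in scene",proj(S,[290,-581,231]))
for a,b in [((100,63),(95,95)),]: pass
E
```

```text
[[ 634. -217.]
 [ 567. -322.]
 [ 462. -255.]
 [ 529. -151.]] [ 548. -236.] [88.5 87.9 87.8 87.5] [  12.6  -77.8 -167.7  102.6]
lidcorner [ 382. -408.  160.] [ 738. -420.  160.] box [array([ 247., -389.,   80.]), array([ 264., -602.,   80.]), array([ 110., -408.,   80.])]
green,turq [461. 436.  76.] [517. 310.  76.] rack [624. 376.  30.] [631. 153.  30.]
TCP in scene (np.float64(31.02506933243231), np.float64(67.5225649808126))
```

move_arm:
  increments:
    - [0,0,-3,0,0,0]
    - [0,0,-7,0,0,0]
    - [0,0,-11,0,0,0]
    - [0,0,-15,0,0,0]
    - [0,0,-17,0,0,0]
    - [0,0,-17,0,0,6]
    - [0,0,-17,0,0,14]
    - [0,0,-17,0,0,22]
    - [0,0,-17,0,0,26.5]
    - [0,0,-17,0,0,26.5]
    - [0,0,-17,0,0,26.5]
  grip: 0.4

```text
clock: 1.2
eef_pos: [289.7, -581.7, 400.9]
tool_rot: [-3.141, 0.0, 0.001]
force: [0.2, -0.1, -0.7]
width: 60.0
```

move_arm:
  increments:
    - [0,-3,0,0,0,0]
    - [0,-7,0,0,0,0]
    - [0,-11.5,0,0,0,0]
    - [0,-16,0,0,0,0]
    - [0,-20.5,0,0,0,0]
    - [0.5,-25,0,0,0,0]
    - [3,-28.5,0,0,0,0]
    - [6,-32,0,0,0,0]
    - [8.5,-36,0,0,0,0]
    - [11,-40,0,0,0,0]
    - [13,-44,0,0,0,0]
    - [15,-48.5,0,0,0,0]
    - [17,-53,0,0,0,0]
    - [19,-57,0,0,0,0]
    - [20.5,-61.5,0,0,0,0]
    - [22,-66,0,0,0,0]
    - [23,-70,0,0,0,0]
    - [24,-74.5,0,0,0,0]
    - [25,-79,0,0,0,0]
    - [26,-83,0,0,0,0]

```text
clock: 3.2
eef_pos: [550.2, 250.3, 401.3]
tool_rot: [-3.141, -0.0, 0.002]
force: [0.0, -0.6, 0.2]
width: 59.8
```

move_arm:
  increments:
    - [0.5,-3,2,0,0,0]
    - [1,-7,5,0,0,0]
    - [1.5,-10,9,0,0,0]
    - [1.5,-11.4,13,0,0,0]
    - [1.5,-11.4,17,0,0,0]
    - [1.5,-11.4,21,0,0,0]
    - [1.5,-11.4,24,0,0,0]
    - [1.5,-11.4,26,0,0,0]
    - [1.5,-11.4,26,0,0,0]

```text
clock: 4.1
eef_pos: [563.4, 360.2, 137.8]
tool_rot: [3.138, 0.006, 0.001]
force: [-0.5, -1.1, -0.2]
width: 59.8
```

```bash
python3 - <<'E'
from h import *
s=eyes.get_image("scene"); t=eyes.get_image("top")
a=cv2.resize(s[130:270,250:430],None,fx=3,fy=3,interpolation=cv2.INTER_CUBIC); cv2.imwrite("pics/a.png",a[:,:,::-1])
E
```

```text
(no output)
```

View pics/a.png

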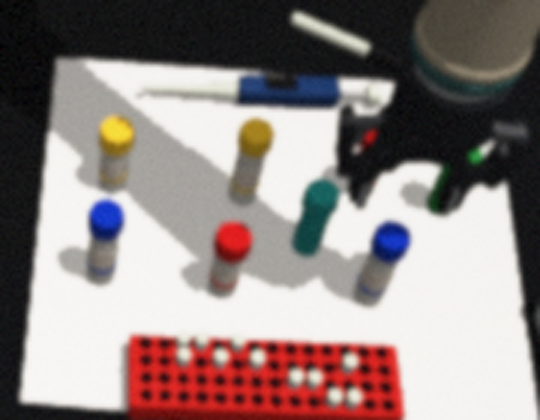

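```bash
python3 - <<'E'
from h import *
S=eyes.calibration("scene"); s=ctrl.read_state(); print(s["eef_pos"],s["tool_rot"])
p=np.array(s["eef_pos"]); print([np.round((np.array(proj(S,p+[0,dy,12]))-[250,130])*3) for dy in (-30,0,30)], np.round((np.array(proj(S,[565,364,91]))-[250,130])*3))
E
```

```text
[565.58024655 362.04672785 141.63773667] [-3.14128056e+00 -2.65099410e-05  2.60185661e-05]
[array([368., 193.]), array([407., 196.]), array([446., 199.])] [391. 238.]
```

move_arm:
  increments:
    - [0,-0.2,2,0,0,0]
    - [0,-0.2,4,0,0,0]
    - [0,-0.2,5.5,0,0,0]
    - [0,-0.2,6.7,0,0,0]
    - [0,-0.2,7.2,0,0,0]
    - [0,-0.2,7.2,0,0,0]
    - [0,-0.2,7.2,0,0,0]

```text
clock: 4.9
eef_pos: [565.8, 364.2, 70.0]
tool_rot: [-3.141, -0.001, -0.001]
force: [0.4, 0.1, -0.2]
width: 59.7
```

move_arm:
  increments:
    - [0,0,0,0,0,0]
    - [0,0,0,0,0,0]
    - [0,0,0,0,0,0]
    - [0,0,0,0,0,0]
    - [0,0,0,0,0,0]
    - [0,0,0,0,0,0]
  grip: -1

```text
clock: 5.5
eef_pos: [565.9, 364.3, 70.2]
tool_rot: [-3.141, -0.001, -0.001]
force: [-0.4, -0.1, 4.7]
width: 28.7
```

move_arm:
  increments:
    - [0,0,-3,0,0,0]
    - [0,0,-7,0,0,0]
    - [0,0,-11,0,0,0]
    - [0,2,-15,0,0,0]
    - [0,5,-19,0,0,0]
    - [0,9,-22,0,0,0]
    - [0,13.5,-24,0,0,0]
    - [0,18,-24,0,0,0]
    - [0,22.5,-24,0,0,0]
    - [0,27,-24,0,0,0]
    - [0,31.5,-24,0,0,0]
    - [0,36,-24,0,0,0]
    - [0,40.5,-24,0,0,0]
    - [0,45,-24,0,0,0]
    - [0,49.5,-24,0,0,0]
    - [0,54,-24,0,0,0]
    - [0,58.5,-24,0,0,0]
    - [0,62.5,-24,0,0,0]
    - [0,66,-24,0,0,0]
    - [0.1,68.6,-24,0,0,0]

```text
clock: 7.5
eef_pos: [564.5, -325.3, 308.6]
tool_rot: [3.141, 0.002, -0.004]
force: [-0.6, 0.1, -0.3]
width: 28.4
```

move_arm:
  increments:
    - [0,0,0,0,0,0]
    - [0,0,1,0,0,0]
    - [0,0,3,0,0,0]

```text
clock: 7.8
eef_pos: [567.0, -320.6, 279.7]
tool_rot: [-3.141, -0.003, 0.001]
force: [0.4, -0.1, -0.0]
width: 28.4
```

```bash
python3 - <<'E'
from h import *
s=eyes.get_image("scene"); t=eyes.get_image("top")
a=cv2.resize(s[20:260,0:260],None,fx=2.2,fy=2.2,interpolation=cv2.INTER_CUBIC); cv2.imwrite("pics/b.png",a[:,:,::-1])
E
```

```text
(no output)
```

View pics/b.png

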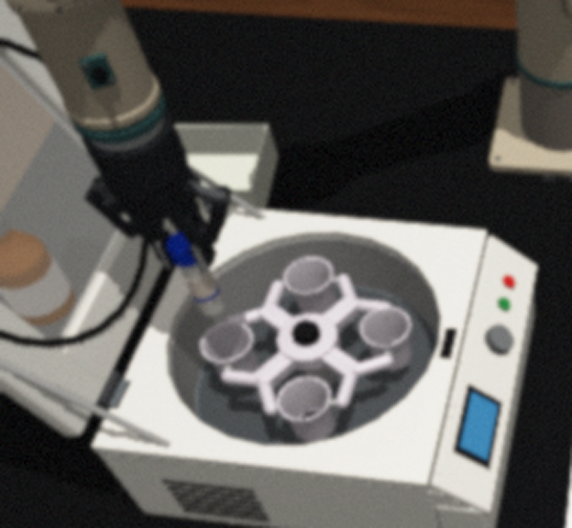

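The blue tube is held at crop (190,270), just above the left bucket mouth at (228,342). I'll check the bucket mouths from this second view.

```bash
python3 - <<'E'
from h import *
S=eyes.calibration("scene")
B=np.array([onz(S,(u+.5)/2.2-.5,20+(v+.5)/2.2-.5,153)[:2] for u,v in [(228,342),(308,277),(385,328),(304,399)]])
print(B.round(),B.mean(0).round())
p=ctrl.read_state()["eef_pos"]; print(p,(np.array(proj(S,np.array(p)-[0,0,68]))-[0,20])*2.2)
E
```

```text
[[ 571. -320.]
 [ 469. -254.]
 [ 535. -150.]
 [ 638. -216.]] [ 553. -235.]
[ 564.32805259 -319.17330405  276.04189519] [214.68243172 304.90317034]
```

move_arm:
  increments:
    - [0.2,0,2,0,0,0]
    - [0.2,0,4.5,0,0,0]
    - [0.2,0,7,0,0,0]
    - [0.2,0,9,0,0,0]
    - [0.2,0,10.3,0,0,0]
    - [0.2,0,10.8,0,0,0]
    - [0.2,0,10.8,0,0,0]

```text
clock: 8.6
eef_pos: [568.3, -321.6, 171.6]
tool_rot: [-3.141, -0.0, 0.0]
force: [-0.6, -0.1, -0.5]
width: 28.3
```

move_arm:
  increments:
    - [0,0,0.1,0,0,0]
    - [0,0,0.1,0,0,0]
    - [0,0,0.1,0,0,0]

```text
clock: 8.9
eef_pos: [568.2, -322.3, 171.1]
tool_rot: [3.141, -0.001, -0.001]
force: [0.0, 0.3, 0.7]
width: 28.5
```

move_arm:
  increments:
    - [0,0,0,0,0,0]
    - [0,0,0,0,0,0]
    - [0,0,0,0,0,0]
    - [0,0,0,0,0,0]
  grip: 0.12

```text
clock: 9.3
eef_pos: [567.9, -322.2, 170.4]
tool_rot: [3.142, -0.0, -0.001]
force: [0.5, -0.8, -0.2]
width: 47.7
```

move_arm:
  increments:
    - [0,0,-2,0,0,0]
    - [0,0,-5,0,0,0]
    - [0,0,-9,0,0,0]
    - [0,0,-13,0,0,0]
    - [0,-4,-14,0,0,0]
    - [0,-8.5,-14,0,0,0]
    - [0,-13,-14,0,0,0]
    - [0,-17.5,-14,0,0,0]
    - [0,-22,-14,0,0,0]
    - [0,-26.5,-14,0,0,0]
    - [0,-31,-14,0,0,0]
    - [0,-35.5,-14,0,0,0]
    - [0,-40,-13,0,0,0]
    - [0,-43.5,-10,0,0,0]
    - [-0.1,-45,-6,0,0,0]
    - [-0.1,-45,-3,0,0,0]
    - [-0.1,-45,-1,0,0,0]
    - [-0.1,-45,0,0,0,0]
    - [-0.1,-45,0,0,0,0]
  grip: 0.4

```text
clock: 11.2
eef_pos: [566.5, 127.6, 169.3]
tool_rot: [3.141, 0.002, -0.001]
force: [-0.0, -0.4, 0.1]
width: 59.7
```

```bash
python3 - <<'E'
from h import *
T=eyes.calibration("top"); s=eyes.get_image("scene"); t=eyes.get_image("top")
a=cv2.resize(s[20:260,0:430],None,fx=1.8,fy=1.8,interpolation=cv2.INTER_CUBIC); cv2.imwrite("pics/c.png",a[:,:,::-1])
a=cv2.resize(t[110:270,90:460],None,fx=2.1,fy=2.1,interpolation=cv2.INTER_CUBIC); cv2.imwrite("pics/ct.png",a[:,:,::-1])
print(blobs(t,"blue"),ctrl.read_state()["eef_pos"])
for p,a in blobs(t,"blue"):print(p,onz(T,*p,91).round(),onz(T,*p,191).round())
E
```

```text
[([17.5, 72.5], 287), ([54.6, 80.5], 85), ([66.7, 167.2], 171), ([411.3, 176.3], 159), ([171.0, 259.5], 104)] [567.8943626  127.96610511 171.22187321]
[17.5, 72.5] [834. 692.  91.] [792. 635. 191.]
[54.6, 80.5] [815. 592.  91.] [775. 544. 191.]
[66.7, 167.2] [581. 539.  91.] [563. 496. 191.]
[411.3, 176.3] [ 586. -363.   91.] [ 567. -323.  191.]
[171.0, 259.5] [352. 257.  91.] [355. 240. 191.]
```

View pics/ct.png

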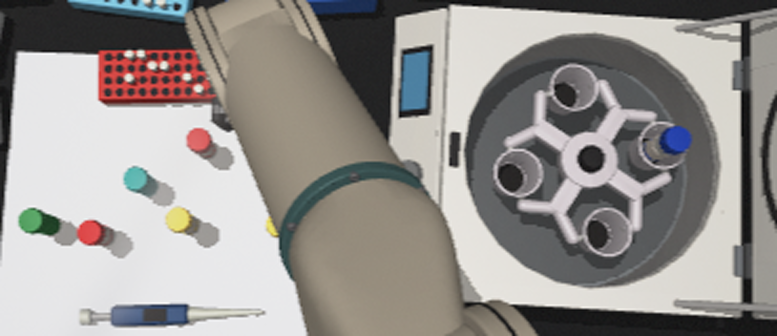

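First blue stands in its bucket: the cap at crop (676,139) casts to (567,-323), as planned. Next is blue two.

move_arm:
  increments:
    - [0,0,3,0,0,0]
    - [0,0,6,0,0,0]
    - [0,0,8.5,0,0,0]
    - [0,0,9.8,0,0,0]
    - [0,0,10.1,0,0,0]
    - [0,0,10.1,0,0,0]

```text
clock: 11.9
eef_pos: [568.0, 128.1, 70.2]
tool_rot: [-3.141, -0.001, -0.001]
force: [0.4, -0.1, 0.3]
width: 59.8
```

move_arm:
  increments:
    - [0,0,0,0,0,0]
    - [0,0,0,0,0,0]
    - [0,0,0,0,0,0]
    - [0,0,0,0,0,0]
    - [0,0,0,0,0,0]
    - [0,0,0,0,0,0]
  grip: -1

```text
clock: 12.5
eef_pos: [568.3, 128.2, 70.7]
tool_rot: [-3.141, -0.003, -0.001]
force: [-0.9, -0.2, 6.4]
width: 28.6
```

move_arm:
  increments:
    - [0,0,-3,0,0,0]
    - [0,0,-7,0,0,0]
    - [0,0,-11.5,0,0,0]
    - [0,0,-16,0,0,0]
    - [-0.5,3,-19.5,0,0,0]
    - [-1,7,-21,0,0,0]
    - [-1.6,11.5,-22,0,0,0]
    - [-2.2,16,-22,0,0,0]
    - [-2.7,20,-22,0,0,0]
    - [-3.2,24,-22,0,0,0]
    - [-3.5,26.5,-22,0,0,0]
    - [-3.7,27.8,-21.5,0,0,0]
    - [-3.7,27.9,-20,0,0,0]
    - [-3.7,27.9,-18,0,0,0]
    - [-3.7,27.9,-18,0,0,0]

```text
clock: 14.0
eef_pos: [528.1, -149.6, 246.9]
tool_rot: [-3.139, 0.005, 0.001]
force: [-0.2, 0.2, -0.6]
width: 29.2
```

```bash
python3 - <<'E'
from h import *
s=eyes.get_image("scene")
a=cv2.resize(s[20:260,0:260],None,fx=2.2,fy=2.2,interpolation=cv2.INTER_CUBIC); cv2.imwrite("pics/d.png",a[:,:,::-1])
p=ctrl.read_state()["eef_pos"]; print(p)
E
```

```text
[ 529.14993077 -149.78085188  248.33423984]
```

View pics/d.png

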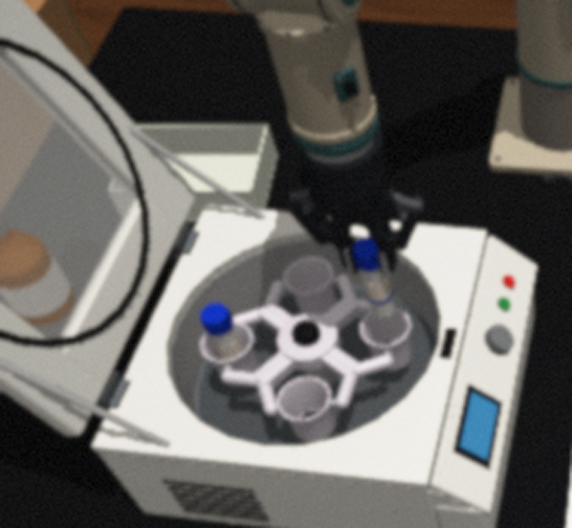

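Blue one stands deep in its bucket at crop (222,330). Blue two hangs over the bucket at (385,325).

move_arm:
  increments:
    - [0.1,0,2,0,0,0]
    - [0.1,0,4.5,0,0,0]
    - [0.1,0,6.5,0,0,0]
    - [0.1,0,7.6,0,0,0]
    - [0.1,0,7.9,0,0,0]
    - [0.1,0,7.9,0,0,0]

```text
clock: 14.65
eef_pos: [531.9, -150.6, 171.3]
tool_rot: [3.142, -0.002, 0.0]
force: [0.6, -0.8, -0.1]
width: 28.9
```

move_arm:
  increments:
    - [0,0,0,0,0,0]
    - [0,0,0,0,0,0]
    - [0,0,0,0,0,0]
    - [0,0,0,0,0,0]
  grip: 0.12

```text
clock: 15.05
eef_pos: [531.1, -151.2, 170.6]
tool_rot: [3.141, -0.001, -0.001]
force: [0.3, -0.6, -0.4]
width: 47.8
```

move_arm:
  increments:
    - [0,0,-2,0,0,0]
    - [0,0,-5,0,0,0]
    - [0,0,-9,0,0,0]
    - [0.3,-3,-10,0,0,0]
    - [0.8,-7.5,-10,0,0,0]
    - [1.2,-12,-10,0,0,0]
    - [1.7,-16.5,-10,0,0,0]
    - [2.2,-21,-10,0,0,0]
    - [2.7,-25.5,-9,0,0,0]
    - [3.1,-30,-7,0,0,0]
    - [3.5,-34,-4,0,0,0]
    - [3.8,-37.5,-1,0,0,0]
    - [3.9,-38.7,2,0,0,0]
    - [3.9,-38.7,4,0,0,0]
    - [3.9,-38.7,4,0,0,0]
    - [3.9,-38.7,4,0,0,0]
  grip: 0.4

```text
clock: 16.65
eef_pos: [570.5, 235.5, 130.6]
tool_rot: [3.141, 0.0, -0.001]
force: [1.3, 0.7, 0.5]
width: 59.9
```

```bash
python3 - <<'E'
from h import *
T=eyes.calibration("top"); S=eyes.calibration("scene"); t=eyes.get_image("top"); s=eyes.get_image("scene"); print(ctrl.read_state()["eef_pos"])
for p,a in blobs(t,"blue"):print(p,a,onz(T,*p,191).round())
for p,a in blobs(s,"red",90):print(p,a,onz(S,*p,76).round())
cv2.imwrite("pics/e.png",cv2.resize(s[20:270,0:430],None,fx=1.8,fy=1.8)[:,:,::-1])
E
```

```text
[571.41196901 235.6988306  131.86435851]
[19.0, 71.6] 317 [794. 631. 191.]
[54.6, 80.5] 84 [775. 544. 191.]
[66.7, 167.2] 171 [563. 496. 191.]
[411.3, 176.3] 158 [ 567. -323.  191.]
[339.7, 189.4] 147 [ 530. -150.  191.]
[508.4, 129.1] 179 [242. 751.  76.]
[375.3, 176.7] 117 [451. 362.  76.]
[326.9, 210.7] 121 [571. 234.  76.]
```

View pics/e.png

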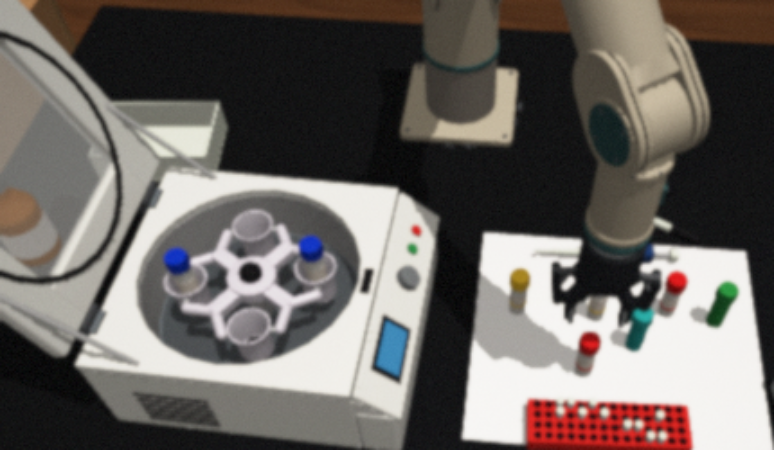

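Both blues stand in opposite buckets, at crop (180,270) and (313,258). The gripper is over the red tube at (588,345). Now I lower to z≈56 and grip.

move_arm:
  increments:
    - [0,0,2.5,0,0,0]
    - [0,0,5,0,0,0]
    - [0,0,6.8,0,0,0]
    - [0,0,7.5,0,0,0]
    - [0,0,7.5,0,0,0]
    - [0,0,7.5,0,0,0]

```text
clock: 17.35
eef_pos: [571.3, 236.2, 56.7]
tool_rot: [-3.141, -0.002, -0.001]
force: [-0.9, 0.4, 0.2]
width: 59.8
```

move_arm:
  increments:
    - [0,0,0,0,0,0]
    - [0,0,0,0,0,0]
    - [0,0,0,0,0,0]
    - [0,0,0,0,0,0]
    - [0,0,0,0,0,0]
    - [0,0,0,0,0,0]
  grip: -1

```text
clock: 17.95
eef_pos: [571.1, 236.2, 56.5]
tool_rot: [-3.141, -0.002, -0.001]
force: [-0.2, -0.7, 5.4]
width: 28.3
```

move_arm:
  increments:
    - [0,0,-3,0,0,0]
    - [0,0,-7,0,0,0]
    - [0,0,-11.5,0,0,0]
    - [0.3,2,-16,0,0,0]
    - [0.8,5.5,-20,0,0,0]
    - [1.4,9.5,-22.5,0,0,0]
    - [2,14,-23.5,0,0,0]
    - [2.7,18.5,-23.5,0,0,0]
    - [3.3,23,-23.5,0,0,0]
    - [4,27.5,-23.5,0,0,0]
    - [4.6,32,-23.5,0,0,0]
    - [5.2,36.5,-23.5,0,0,0]
    - [5.8,40.5,-23.5,0,0,0]
    - [6.3,43.5,-23.5,0,0,0]
    - [6.5,45.2,-22,0,0,0]
    - [6.5,45.3,-19,0,0,0]
    - [6.5,45.3,-17,0,0,0]
    - [6.5,45.3,-17,0,0,0]
    - [6.5,45.3,-17,0,0,0]

```text
clock: 19.85
eef_pos: [634.8, -215.9, 224.9]
tool_rot: [-3.141, 0.001, 0.001]
force: [0.0, -0.9, 0.4]
width: 28.5
```

move_arm:
  increments:
    - [0,0,2,0,0,0]
    - [0,0,4,0,0,0]
    - [0,0,5.8,0,0,0]
    - [0,0,6.6,0,0,0]
    - [0,0,6.9,0,0,0]
    - [0,0,6.9,0,0,0]
    - [0,0,6.9,0,0,0]

```text
clock: 20.55
eef_pos: [635.8, -217.2, 157.6]
tool_rot: [3.141, -0.002, -0.001]
force: [-0.4, 0.1, -0.3]
width: 28.0
```

move_arm:
  increments:
    - [0,0,0,0,0,0]
    - [0,0,0,0,0,0]
    - [0,0,0,0,0,0]
    - [0,0,0,0,0,0]
    - [0,0,-2,0,0,0]
    - [0,0,-5,0,0,0]
    - [0,0,-9,0,0,0]
    - [0,0,-12,0,0,0]
  grip: 0.12

```text
clock: 21.35
eef_pos: [635.4, -217.2, 278.7]
tool_rot: [3.141, -0.002, -0.001]
force: [0.9, -0.7, 0.5]
width: 47.9
```

move_arm:
  increments:
    - [-0.9,-2.8,0,0,0,0]
    - [-2.2,-7,0,0,0,0]
    - [-3.6,-11,0,0,0,0]
    - [-4.9,-15.3,0,0,0,0]
    - [-6.3,-19.5,0,0,0,0]
    - [-7.6,-23.7,0,0,0,0]
    - [-9,-28,0,0,0,0]
    - [-10.3,-32,0,0,0,0]
    - [-11.7,-36.3,0,0,0,0]
    - [-13,-40.5,0,0,0,0]
    - [-14.4,-44.7,0,0,0,0]
    - [-15.8,-49,1,0,0,0]
    - [-17,-53,3,0,0,0]
    - [-18.2,-56.5,6,0,0,0]
    - [-18.7,-58,10,0,0,0]
    - [-18.7,-58,13,0,0,0]
    - [-18.7,-58,14.7,0,0,0]
    - [-18.7,-58,14.7,0,0,0]
    - [-18.7,-58,14.7,0,0,0]
  grip: 0.4

```text
clock: 23.25
eef_pos: [448.6, 363.2, 129.7]
tool_rot: [-3.141, -0.0, -0.001]
force: [0.2, 0.6, -0.2]
width: 59.7
```

```bash
python3 - <<'E'
from h import *
S=eyes.calibration("scene"); s=eyes.get_image("scene"); print(ctrl.read_state()["eef_pos"])
for p,a in blobs(s,"red",90):print(p,a,onz(S,*p,76).round(),onz(S,*p,176).round())
cv2.imwrite("pics/f.png",cv2.resize(s[20:270,0:430],None,fx=1.8,fy=1.8)[:,:,::-1])
E
```

```text
[449.03420286 363.50611651 130.40739452]
[508.4, 129.1] 176 [242. 751.  76.] [343. 682. 176.]
[375.3, 177.0] 115 [452. 361.  76.] [531. 335. 176.]
[135.7, 194.3] 198 [ 568. -257.   76.] [ 635. -217.  176.]
```

View pics/f.png

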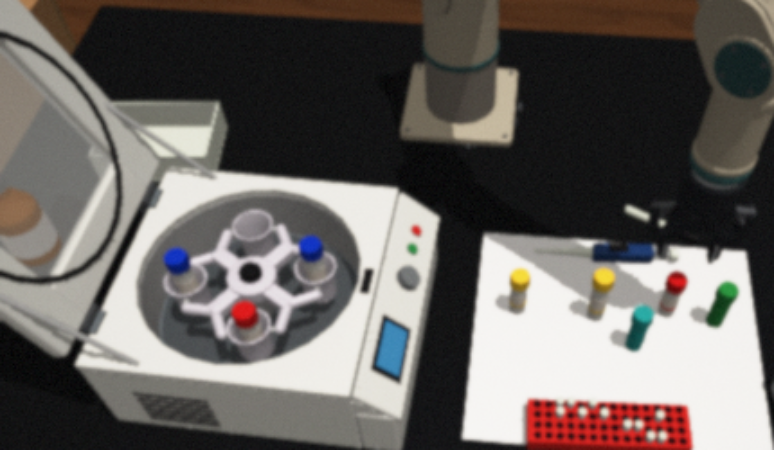

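The first red stands in its bucket, with the cap at crop (245,313) casting to (635,-217). The last red is at (676,282). Lowering onto it.

move_arm:
  increments:
    - [0.1,0,2.5,0,0,0]
    - [0.1,0,5,0,0,0]
    - [0.1,0,6.8,0,0,0]
    - [0.1,0,7.4,0,0,0]
    - [0.1,0,7.4,0,0,0]
    - [0.1,0,7.4,0,0,0]

```text
clock: 23.9
eef_pos: [450.2, 363.7, 56.7]
tool_rot: [-3.14, -0.002, -0.001]
force: [0.7, 0.0, 0.5]
width: 59.8
```

move_arm:
  increments:
    - [0,0,0,0,0,0]
    - [0,0,0,0,0,0]
    - [0,0,0,0,0,0]
    - [0,0,0,0,0,0]
    - [0,0,0,0,0,0]
    - [0,0,0,0,0,0]
  grip: -1

```text
clock: 24.5
eef_pos: [449.9, 363.5, 56.4]
tool_rot: [-3.141, -0.002, -0.001]
force: [-0.9, -0.1, 6.2]
width: 28.3
```

move_arm:
  increments:
    - [0,0,-3,0,0,0]
    - [0,0,-7,0,0,0]
    - [0,0,-11.5,0,0,0]
    - [0,2,-16,0,0,0]
    - [0.1,5.5,-20,0,0,0]
    - [0.2,9.5,-22.5,0,0,0]
    - [0.4,14,-23.5,0,0,0]
    - [0.5,18.5,-23.5,0,0,0]
    - [0.6,23,-23.5,0,0,0]
    - [0.7,27.5,-23.5,0,0,0]
    - [0.8,32,-23.5,0,0,0]
    - [0.9,36.5,-23.5,0,0,0]
    - [1,41,-23.5,0,0,0]
    - [1.2,45.5,-23.5,0,0,0]
    - [1.3,50,-23.5,0,0,0]
    - [1.4,54.5,-23.5,0,0,0]
    - [1.5,58.5,-23.5,0,0,0]
    - [1.6,61,-22,0,0,0]
    - [1.6,61.8,-19,0,0,0]
    - [1.6,61.8,-17,0,0,0]

```text
clock: 26.5
eef_pos: [463.7, -257.0, 223.9]
tool_rot: [3.141, 0.001, -0.004]
force: [0.5, -0.7, -1.3]
width: 28.6
```

move_arm:
  increments:
    - [0,0,0,0,0,0]
    - [0,0,2,0,0,0]
    - [0,0,4,0,0,0]
    - [0,0,5.8,0,0,0]
    - [0,0,6.6,0,0,0]
    - [0,0,6.9,0,0,0]
    - [0,0,6.9,0,0,0]
    - [0,0,6.9,0,0,0]

```text
clock: 27.3
eef_pos: [465.6, -255.3, 157.3]
tool_rot: [3.141, -0.002, -0.001]
force: [0.6, -0.1, -0.3]
width: 28.2
```

move_arm:
  increments:
    - [0,0,0,0,0,0]
    - [0,0,0,0,0,0]
    - [0,0,0,0,0,0]
    - [0,0,0,0,0,0]
    - [0,0,-2,0,0,0]
    - [0,0,-5,0,0,0]
    - [0,0,-9,0,0,0]
    - [0,0,-13,0,0,0]
    - [0,-3,-14,0,0,0]
    - [0,-7,-14,0,0,0]
    - [0,-11.5,-14,0,0,0]
    - [0,-16,-14,0,0,0]
    - [0,-20.5,-14,0,0,0]
    - [0,-24,-14,0,0,0]
    - [0,-26,-14,0,0,0]
    - [0,-26,-14,0,0,0]
    - [0,-26,-14,0,0,0]
  grip: 0.12

```text
clock: 29.0
eef_pos: [465.0, 4.6, 296.3]
tool_rot: [3.141, 0.0, -0.0]
force: [-1.0, -1.6, 0.7]
width: 47.9
```

```bash
python3 - <<'E'
from h import *
S=eyes.calibration("scene");T=eyes.calibration("top"); s=eyes.get_image("scene"); t=eyes.get_image("top"); q=ctrl.read_state(); print(q["eef_pos"],q["clock"])
for col,z in [("red",176),("blue",191),("yellow",75)]:
  for n,c,im in [("s",S,s),("t",T,t)]:
    for p,a in blobs(im,col,90):
      X=onz(c,*p,z)
      if X[0]<680 and abs(X[1])<400: print(col,n,p,a,X[:2].round())
cv2.imwrite("pics/g.png",cv2.resize(s[20:270,0:430],None,fx=1.8,fy=1.8)[:,:,::-1])
cv2.imwrite("pics/gt.png",cv2.resize(t[110:270,290:460],None,fx=3.5,fy=3.5,interpolation=cv2.INTER_CUBIC)[:,:,::-1])
E
```

```text
[465.03068836   3.45514433 296.24348434] 29.1
red s [137.6, 138.5] 167 [ 466. -256.]
red s [135.7, 194.3] 198 [ 635. -217.]
red t [365.5, 149.5] 151 [ 633. -217.]
red t [381.8, 218.9] 155 [ 464. -255.]
blue s [172.4, 157.3] 174 [ 530. -150.]
blue s [347.1, 159.1] 172 [495. 267.]
blue s [97.7, 164.2] 178 [ 568. -323.]
blue t [411.2, 176.4] 165 [ 567. -323.]
blue t [166.4, 259.7] 163 [354. 250.]
yellow s [288.4, 175.0] 114 [467. 132.]
yellow s [334.7, 175.6] 122 [457. 255.]
yellow t [174.8, 214.4] 111 [468. 256.]
yellow t [222.2, 216.8] 108 [465. 133.]
```

View pics/g.png

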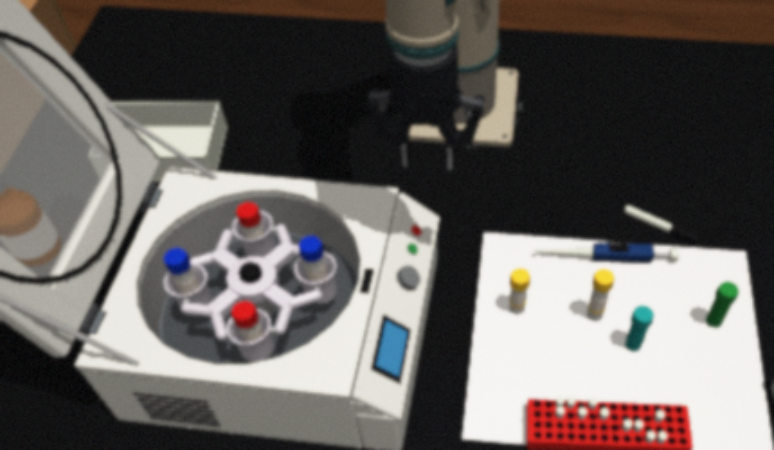

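View pics/gt.png

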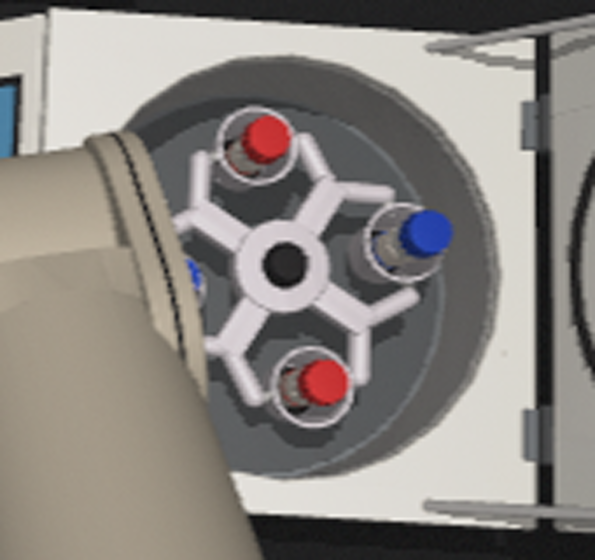

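The scene view shows blues opposite each other at crop (178,265) and (311,255), and reds opposite at (247,218) and (245,318). In the top crop the reds are at (265,138) and (324,382) and a blue at (428,232). The yellow pixels are unchanged from the start, so I'm handing in.

```bash
python3 -c "
from cell import ctrl
print(ctrl.finish_job())"
```

```text
the job is handed in; nothing more can be done
None
```

I loaded all four tubes into the rotor and handed the job in at about 29 s. The two blues are in one opposite pair of buckets and the two reds in the other; the hand-in gave no verdict.

My last checks, all from the cameras:

- **Position:** each cap lies within about 3 mm of where I measured its bucket's centre. Three tubes were confirmed in both views. In the last look the arm hid one blue from the top camera. The top camera had put it at (530, -150) just after it was placed, and the last scene view still did.
- **Seating:** cap centres cast at the seated height gave matching positions in both views, consistent with tubes upright on the bucket floors. I did not measure base height or lean directly.
- **Rotor:** the bucket mouths visible in the last pictures appear where they were at the start.
- **Yellow tubes:** their pixel positions in both views are the same as at the start.
- **Gripper:** it was empty and clear of everything at z ≈ 296 mm.

None of these checks failed. The only disagreement was between the two cameras' first bucket positions, which differed by up to about 7 mm. I placed the tubes at roughly the average, inside the 12 mm tolerance.

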